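Close the embedding mould and hold it shut

TASK

Pull the drawer of the low wooden cabinet out to its stop and leave it open, take the upper half of the aluminium mould out of it by its grip rib, and set it on the lower half so that both dowels enter their holes and the two faces meet all round. Keep hold of the rib and press the halves together with about 15 N, and finish while still holding them pressed. Do not push the lower half along the desk by more than a couple of centimetres, and leave the rock box, the petri dish and the loupe alone.

Things in the scene. Friction and masses are not known exactly. Their poses are not given: they have to be found in the camera images.
- cabinet_drawer0 (a joint): Opening of the cabinet's drawer: 0 shut, grows to 0.175 m at its stop, where the upper half lies clear of the cabinet's top. It slides toward the cabinet's front with light friction (about 1 N) and stays where it is left; starts shut or up to 10 mm open.
- cabinet_drawer0_handle (a point): Middle of the drawer's handle, a level round steel bar 11 mm thick, 110 mm long along the cabinet's y, on two posts 42 mm either side of the middle. It is 45 mm above the desk and 35 mm in front of the drawer's front panel (panel top 70 mm above the desk). Moves with the drawer.
- cabinet: Low wooden cabinet with one drawer, fixed, 220 deep (x) x 200 wide (y) x 82 mm high. Origin: centre of its underside; its -x axis points out of the front, the way the drawer opens. The drawer inside is 175 (x) x 158 (y) mm; its floor is 22 mm and its wall tops are 60 mm above the desk. The upper half lies in it.
- mould_upper: Upper half: loose aluminium plate 100 (x) x 70 (y) x 18 mm, 0.24-0.38 kg, face down on the drawer's floor, grip rib on top. Origin: centre of its flat underside; z up. Through holes: 13.5 mm wide at (x +36, y +22) mm, 9.5 mm wide at (-36, -22) mm; a round pocket 37 mm wide in the underside. Starts within 45 degrees of the way round that fits.
- upper_grip (a point): Centre of the grip rib, 30 mm above the upper half's underside; axes as mould_upper. The rib is 60 mm along x, 22 mm thick along y and rises from 18 to 42 mm above the underside.
- mould_lower: Lower half: aluminium, 0.95 kg, loose on the desk: foot plate 124 (x) x 94 (y) x 8 mm, on it a block 100 x 70 mm, its flat top 30 mm above the desk with a round pocket 36 mm wide. Origin: centre of its underside; z up. Two steel dowels rise 14 mm above that top, their last 5 mm tapered: 12 mm thick at (x +36, y +22) mm, 8 mm thick at (-36, -22) mm.
- lower_face (a point): Centre of the lower half's flat top, 30 mm above its underside; axes as mould_lower. The upper half is seated when its origin is here and its x axis lies along this x axis (it fits only that way round).
- rock_box: Clear box with a rock in it, 45 x 45 x 38 mm, loose bystander. Origin: centre of its underside.
- petri_dish: Round clear dish, 60 mm wide, 13 mm high, loose bystander. Origin: centre of its underside.
- loupe: Small folding loupe, 36 x 26 x 16 mm, loose bystander. Origin: centre of its underside.
- chest_edge (a point): Point on the desk under the front top edge of the tall fixed wooden chest behind the lower half; keep the arm and the wrist clear of it. The chest is 374 mm high; its front top edge runs along world y at this x, from 330 mm to the left (+y) to 135 mm to the right of this point. It never moves.

How it is judged:
On the way, in this order (a step that is already met when the one before it is completed fails the run):
1. the drawer is pulled out to its stop (value of joint cabinet_drawer0 above 0.167 m), for 0.1 s.
2. the upper half is lifted off the drawer's floor by the gripper (height (world z) of mould_upper above 0.05 m and contact force between the fingers and mould_upper above 1 N), for 0.1 s.
At the end, for the whole second after the job is handed in: Upper half on the lower half within 3 mm sideways and 0.05 rad, faces shut to 1.5 mm, lower half flat on the desk; the gripper still holds the upper half and presses the halves together with 8 to 45 N (the upper half weighs under 4 N); the drawer is out by more than 150 mm (horizontal distance between mould_upper and lower_face below 0.003 m and z of mould_upper in the frame of lower_face between -0.002 and 0.0015 m and angle between the x axis of mould_upper and the x axis of mould_lower, either way round below 0.05 rad and angle between the z axis of mould_upper and the z axis of mould_lower, either way round below 0.02 rad and angle between mould_lower's own z axis and vertical below 0.03 rad and height (world z) of mould_lower below 0.004 m and contact force between mould_upper and mould_lower between 8 and 45 N and contact force between the fingers and mould_upper above 3 N and value of joint cabinet_drawer0 above 0.15 m); the arm keeps its last pose, push and grip.
It fails at once if the rock box is disturbed (moved more than 20 mm) (distance of rock_box from where it was at the start of the episode above 0.02 m).
It fails at once if the petri dish is disturbed (moved more than 20 mm) (distance of petri_dish from where it was at the start of the episode above 0.02 m).
It fails at once if the loupe is disturbed (moved more than 20 mm) (distance of loupe from where it was at the start of the episode above 0.02 m).
It fails at once if the lower half is shoved along the desk (more than 30 mm) (distance of mould_lower from where it was at the start of the episode above 0.03 m).
It also fails if it takes over 61 s, if anything falls off the work surface, if the arm or the gripper's body presses on something with over 40 N, if the wrist force passes 120 N, or if a joint passes its speed limit or range.

ROBOT

A 6-joint arm with a two-finger parallel gripper is mounted at the origin on a cart in front of the work surface, level with it; the furniture and walls round the work are solid. World frame = base frame: x ahead of the robot, y to its left, z up, the work surface at z = 0. Lengths are in m, angles in rad, forces in N, time in s.
With the tool pointing down it reaches from about 0.35 to 0.775 m from the base axis. Payload 7.3 kg.
Tool frame: the origin (TCP) lies on the mounting face of the last link; the fingertips stand 178 mm ahead of it and the grasp point (between the pads) lies 159 mm ahead of it (ctrl.tcp_to_grasp is the distance from the TCP to the grasp point, in m); z points along the fingers, y is the line along which they close (so a half turn about z gives the same grasp; the last joint's range is limited). The gripper opens to 92 mm and grips with 3 to 60 N. Pads are 19 mm wide; open, the fingers measure 130 mm over their backs; the gripper's body (75 mm by 190 mm) begins 47 mm behind the grasp point.
Start: joints at [1.133, 0.342, 1.524, -0, 1.275, -0.146], TCP at [0.151, 0.503, 0.405] pointing down, gripper open.
Joint ranges: [-2.53, 2.53], [-0.77, 2.02], [0.04, 2.7], [-1, 4.14], [0.28, 2.66], [-3.11, 3.11]. Speed limits (rad/s): [2.57, 2.57, 3.14, 3.14, 3.14, 3.14].

INTERFACE

Orientations are given as a unit quaternion [x, y, z, w].
In Python, from rig import ctrl gives the robot as it stands.
- The arm moves only by the tool play_rows, never from a script. Its argument "rows" is a list of rows, each a list of 7 numbers: the finger opening in m, from 0 to 0.0918, then the shift along the tool's x, y, z in m, then the turn, a rotation vector about the tool's x, y, z in rad. In form: [[jaw, tx, ty, tz, wx, wy, wz], ...]. A call has 1 to 12 rows; each row shifts and turns the commanded pose from where the row before left it, along the tool's axes as they then stand; what a row does not reach is not made up. A row lasts 1/10 s, in which the tool goes at most 50 mm and 8.59 degrees, less where a joint would pass 70% of its speed; a pose out of reach is approached as far as the arm can. A call with a gripper value outside its range is refused whole. The fingers move at their own pace and stop on an object; "force" is the grip in N (left out, the last holds). Time passes only in rows, so rows that do not move let the fingers close. It gives the time, the measured TCP pose, the force, the opening and the grip force at its end, in the units of the state.
- ctrl.get_obs(): the state, without advancing time (a new reading comes with each control period).
- ctrl.get_image(name): name is "scene" or "side" or "wrist"; returns the picture (480x640x3 uint8, blue, green, red); there is no depth.
- ctrl.get_calibration(name): a dict with "fx", "fy", "cx", "cy" (pixels), "k1" (the pictures are not rectified: a ray, as slopes to the right and down, at radius r is drawn at 1 + k1 r^2 times it, then the intrinsics apply), "rvec" (rotation vector, rad) and "tvec" (3), from world to camera coordinates, as OpenCV has them; the wrist camera has in their place "mount" (4x4, takes a point from camera to tool coordinates, whose origin is the TCP and whose axes are the flange's). Camera axes: x right, y down, z forward; pixel columns grow to the right and rows downward; lengths in m; the calibration is good to about 2 mm. A picture is of the moment at which its call begins: read the wrist's pose just before it. get_calibration takes no time and is no camera call.
- ctrl.finish_job(): hands the job in; it is judged then, once.
Trained networks look in the newest picture that a camera, given by its name, has taken for a name from the list of things; names that differ only in an ending like _2 or _b are one class to them, and where a whole thing is asked for, a point or a joint stands for the part that bears it (a point fixed in the world has none). Each returns a list of dicts, best first, with "conf" (0 to 1); they miss things now and then, are a little off and sometimes report something else, mostly with a low value. They report only what shows in the picture. A call takes as long as a camera call.
- ctrl.look_for(label, camera): "point" ([x, y, z] in m, in world coordinates, good to about 4 mm: the middle of the surface that is visible of it).
The state is a dict: "time": time; "q": joint angles; "joint_velocities": joint speeds; "joint_efforts": joint torques, N m; "eef_pos": TCP position; "tcp_rot": TCP orientation; "force": force on the tool from outside, world axes, zero at the start; "wrist_torque": the same for the moment, N m; "width": opening from 0.0 (shut) to 1.0 (fully open); "grasp_force": force on a finger pad.
Only numpy, scipy, OpenCV 4.12 (cv2) and the standard library are available. Lean on these libraries where they do the work, as an engineer would, in place of code of your own. Each camera call takes 0.05 s, during which the arm holds its last target. There are 200 camera calls.

## Working session

There is one attempt and no reset: what is moved stays moved. The work goes in short steps, Python scripts to look and compute and a tool call to move; the robot and the scene stay as the last step left them, time stands still between calls to the robot, and variables do not carry over. Pictures are saved under pics/ and viewed, at most 10 in all, crops included, and the job is handed in when it is done.

Besides the shell and the picture viewer there is one more tool, called after "Request:" by a JSON object that holds its "op" and its "data", one argument or row to a line. play_rows: Moves the arm, as the interface text tells. Its arguments: {"type":"object","properties":{"rows":{"type":"array","items":{"type":"array","items":{"type":"number"}}},"force":{"type":"number"}},"required":["rows"]}

```bash
mkdir -p pics; ls; cat > h.py <<'E'
import numpy as np, cv2
from rig import ctrl
from scipy.spatial.transform import Rotation as R
def snap(cam,name):
    o=ctrl.get_obs(); im=ctrl.get_image(cam); cv2.imwrite(f'pics/{name}.png',im); return o,im
def cam(camn,o=None):
    c=ctrl.get_calibration(camn)
    if 'mount' in c:
        M=np.array(c['mount']); T=np.eye(4); T[:3,:3]=R.from_quat(o['tcp_rot']).as_matrix(); T[:3,3]=o['eef_pos']
        W=T@M
    else:
        W=np.eye(4); r=R.from_rotvec(np.ravel(c['rvec'])).as_matrix(); W[:3,:3]=r.T; W[:3,3]=-r.T@np.ravel(c['tvec'])
    return c,W
def ray(camn,px,z,o=None):
    c,W=cam(camn,o); px=np.atleast_2d(px).astype(float)
    d=(px-[c['cx'],c['cy']])/[c['fx'],c['fy']]; u=d.copy()
    for _ in range(20): u=d/(1+c['k1']*(u**2).sum(1,keepdims=True))
    v=np.c_[u,np.ones(len(u))]@W[:3,:3].T; t=(z-W[2,3])/v[:,2]
    return W[:3,3]+v*t[:,None]
def proj(camn,P,o=None):
    c,W=cam(camn,o); p=(np.atleast_2d(P)-W[:3,3])@W[:3,:3]; u=p[:,:2]/p[:,2:]
    u=u*(1+c['k1']*(u**2).sum(1,keepdims=True)); return u*[c['fx'],c['fy']]+[c['cx'],c['cy']]
E
python3 - <<'E'
from h import *
np.set_printoptions(precision=4,suppress=True)
ims=[snap(c,c+'0')[1] for c in('scene','side')]
o=ctrl.get_obs();print(o)
for c in('scene','side'):
  for l in['cabinet','cabinet_drawer0_handle','mould_lower','lower_face','mould_upper','upper_grip','rock_box','petri_dish','loupe','chest_edge']:
    print(c,l,[(np.round(d['point'],3),round(d['conf'],2)) for d in ctrl.look_for(l,c)[:2]])
E
```

```text
pics
{'time': 0.1, 'q': array([ 1.133 ,  0.3427,  1.5249, -0.    ,  1.2754, -0.146 ]), 'joint_velocities': array([-0.0026, -0.0011, -0.0026, -0.0013, -0.0008,  0.0015]), 'joint_efforts': array([  0.0012, -43.2009, -24.4696,   0.0719,   0.0526,  -0.0001]), 'eef_pos': array([0.151 , 0.5027, 0.4041]), 'tcp_rot': array([ 0.1454,  0.9894, -0.0007, -0.0002]), 'force': array([-0.1991, -1.2619,  0.9518]), 'wrist_torque': array([-0.004 , -0.0271,  0.0402]), 'grasp_force': 0.0, 'width': 0.9976838756707076}
scene cabinet [(array([ 0.661, -0.256,  0.083]), 0.6)]
scene cabinet_drawer0_handle [(array([ 0.6  , -0.233,  0.05 ]), 0.88)]
scene mould_lower [(array([0.419, 0.07 , 0.024]), 0.59)]
scene lower_face [(array([0.416, 0.077, 0.028]), 0.56)]
scene mould_upper [(array([ 0.661, -0.248,  0.037]), 0.67)]
scene upper_grip [(array([ 0.661, -0.248,  0.042]), 0.55)]
scene rock_box [(array([0.474, 0.305, 0.03 ]), 0.96)]
scene petri_dish [(array([0.611, 0.008, 0.006]), 0.62)]
scene loupe [(array([0.583, 0.182, 0.015]), 0.54)]Traceback (most recent call last):
  File "<stdin>", line 7, in <module>
ValueError: it knows: cabinet, cabinet_drawer, cabinet_drawer0_handle, loupe, lower_face, mould_lower, mould_upper, petri_dish, rock_box, upper_grip
```

View pics/scene0.png

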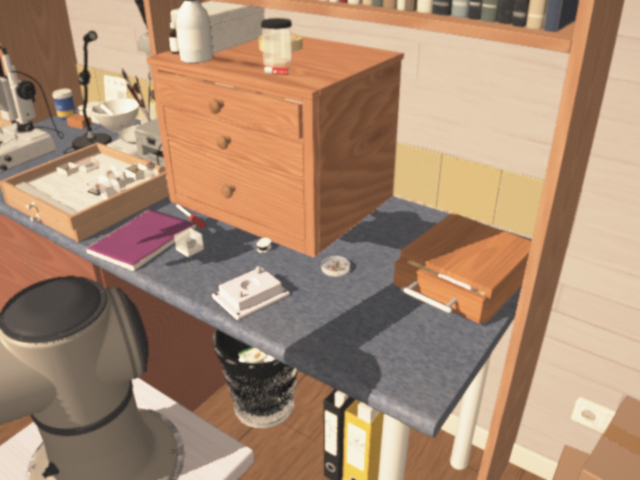

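View pics/side0.png

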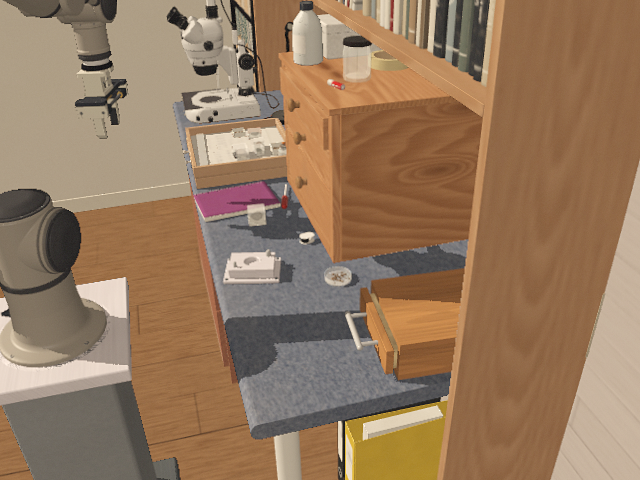

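```bash
python3 - <<'E'
from h import *
np.set_printoptions(precision=4,suppress=True)
c='side'
for l in['cabinet','cabinet_drawer','cabinet_drawer0_handle','mould_lower','lower_face','rock_box','petri_dish','loupe']:
    print(c,l,[(np.round(d['point'],3),round(d['conf'],2)) for d in ctrl.look_for(l,c)[:2]])
for c in('scene','side'): print(c,cam(c)[1][:3,3],ctrl.get_calibration(c)['fx'])
w=ctrl.get_calibration('wrist');print(w)
E
```

```text
side cabinet [(array([ 0.662, -0.262,  0.078]), 0.56), (array([0.43 , 0.065, 0.021]), 0.29)]
side cabinet_drawer [(array([ 0.603, -0.245,  0.054]), 0.85)]
side cabinet_drawer0_handle [(array([ 0.6  , -0.243,  0.048]), 0.67)]
side mould_lower [(array([0.43 , 0.068, 0.022]), 0.79)]
side lower_face [(array([0.432, 0.066, 0.026]), 0.77)]
side rock_box [(array([0.484, 0.292, 0.03 ]), 0.82)]
side petri_dish [(array([0.609, 0.008, 0.003]), 0.56)]
side loupe [(array([0.58 , 0.177, 0.013]), 0.72), (array([ 0.664, -0.26 ,  0.077]), 0.45)]
scene [-0.2586 -0.5755  0.7259] 595.5662297947007
side [ 0.2774 -1.0778  0.7959] 618.6294485534003
{'fx': 342.59387682426194, 'fy': 342.59387682426194, 'cx': 321.67057557478404, 'cy': 238.26577943142857, 'k1': -0.04705596318289393, 'mount': array([[ 0.0001, -0.9691, -0.2467,  0.0677],
       [ 1.    ,  0.0003, -0.0006, -0.0003],
       [ 0.0007, -0.2467,  0.9691,  0.0203],
       [ 0.    ,  0.    ,  0.    ,  1.    ]])}
```

The scene view has the handle bar from about (405,287) to (453,308), and the side view from (350,315) to (362,347). The lower half is at about (250,290) in the scene view, with the big dowel at its far end.

```bash
python3 - <<'E'
from h import *
np.set_printoptions(precision=4,suppress=True)
for c,p in(('scene',[[406,287],[453,308]]),('side',[[350,316],[361,347]])):
    P=ray(c,p,.045); d=P[0]-P[1]; print(P,P.mean(0),np.linalg.norm(d),np.degrees(np.arctan2(d[1],d[0])))
# cabinet top front/back left/right scene corners at z=.082
print(ray('scene',[[398,263],[478,316],[455,217]],.082))
im=cv2.imread('pics/scene0.png');a=cv2.resize(im[255:325,200:300],None,fx=4,fy=4,interpolation=2)
b=cv2.resize(im[210:330,380:540],None,fx=2.5,fy=2.5)
im=cv2.imread('pics/side0.png');c=cv2.resize(im[240:295,215:290],None,fx=5,fy=5,interpolation=2)
d=cv2.resize(im[265:385,335:465],None,fx=2.5,fy=2.5)
C=np.zeros((600,800,3),np.uint8)
for q,y,x in((a,0,0),(b,0,400),(c,300,0),(d,300,400)):
    h,w=min(q.shape[0],600-y),min(q.shape[1],800-x);C[y:y+h,x:x+w]=q[:h,:w]
cv2.imwrite('pics/crop0.png',C)
E
```

```text
[[ 0.5837 -0.1762  0.045 ]
 [ 0.5756 -0.2783  0.045 ]] [ 0.5796 -0.2273  0.045 ] 0.10237790659759258 85.51032964125375
[[ 0.5771 -0.1834  0.045 ]
 [ 0.5681 -0.2747  0.045 ]] [ 0.5726 -0.229   0.045 ] 0.09169835327057735 84.37233426554067
[[ 0.5976 -0.1482  0.082 ]
 [ 0.5345 -0.3392  0.082 ]
 [ 0.8257 -0.1639  0.082 ]]
```

View pics/crop0.png

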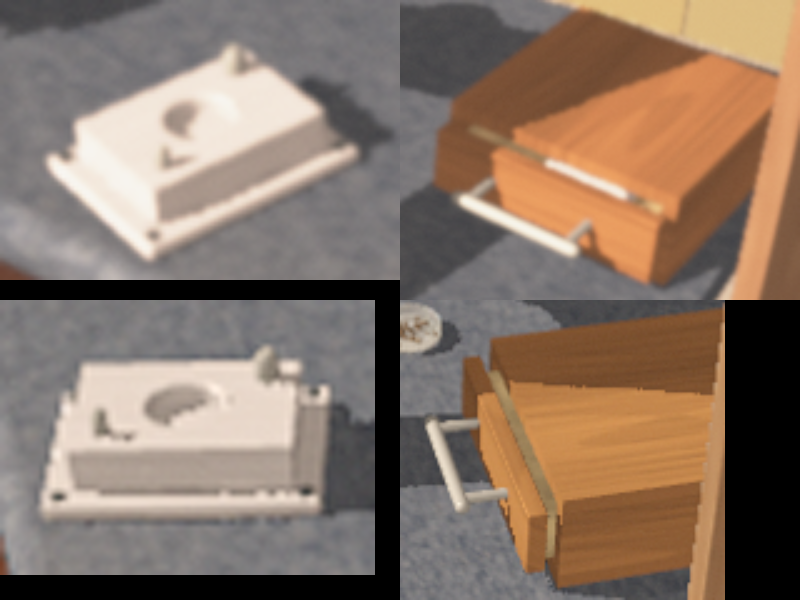

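```bash
cat >> h.py <<'E'
def yaw(o): x=R.from_quat(o['tcp_rot']).as_matrix()[:,0]; return np.degrees(np.arctan2(x[1],x[0]))
def plan(grasp,yw):
    "print: turn to make the tool straight down with x axis at yaw yw (deg), then shift in the new tool axes"
    o=ctrl.get_obs(); R0=R.from_quat(o['tcp_rot']); a=np.radians(yw)
    Rt=R.from_matrix(np.array([[np.cos(a),np.sin(a),0],[np.sin(a),-np.cos(a),0],[0,0,-1]]))
    p=np.array(grasp)+[0,0,ctrl.tcp_to_grasp]
    print('t',round(o['time'],2),'pos',np.round(o['eef_pos'],4),'yaw',round(yaw(o),2),'TURN rad',np.round((R0.inv()*Rt).as_rotvec(),4),'SHIFT',np.round(Rt.inv().apply(p-o['eef_pos']),4),'F',np.round(o['force'],1),'w',o['width']*.092,'g',o['grasp_force'])
E
python3 - <<'E'
from h import *
np.set_printoptions(precision=4,suppress=True)
def two(c,p,z):
    P=np.array([ray(c,q,zz)[0] for q,zz in zip(p,z)]); d=P[0]-P[1]; print(c,P[:,:2].ravel(),P.mean(0),np.linalg.norm(d),np.degrees(np.arctan2(d[1],d[0])))
two('scene',[[404,289.2],[450,309.2]],[.045]*2)
two('side',[[347.8,315],[359.8,345.8]],[.045]*2)
print('dowels; expect angle yaw+31.4')
two('scene',[[259.5,267.5],[241,293.7]],[.044,.038])
two('side',[[268,249.5],[235,263]],[.044,.042])
print('chest',ray('scene',[[318,250]],0),ray('side',[[338,259]],0))
plan([.575,-.23,.20],85)
E
```

```text
scene [ 0.5752 -0.1765  0.5693 -0.2752] [ 0.5723 -0.2258  0.045 ] 0.09895563787322943 86.5481459770444
side [ 0.574  -0.1792  0.5671 -0.2709] [ 0.5705 -0.225   0.045 ] 0.09198885317303387 85.6960367816122
dowels; expect angle yaw+31.4
scene [0.4745 0.0981 0.3931 0.0761] [0.4338 0.0871 0.041 ] 0.0845620523425635 15.183104273262408
side [0.4747 0.1025 0.3938 0.0728] [0.4342 0.0876 0.043 ] 0.08619599512371595 20.11858396649028
chest [[0.6498 0.0787 0.    ]] [[0.6348 0.081  0.    ]]
t 0.95 pos [0.151  0.5028 0.4048] yaw 163.28 TURN rad [ 0.0001 -0.0001  1.3662] SHIFT [-0.6931  0.4862  0.0456] F [ 0.2  0.4 -0.4] w 0.0918991139109535 g 0.0
```

Request:
{"op": "play_rows", "data": {
  "rows": [
    [0.024,0,0,0,0,0,0.1366],
    [0.024,0,0,0,0,0,0.1366],
    [0.024,0,0,0,0,0,0.1366],
    [0.024,0,0,0,0,0,0.1366],
    [0.024,0,0,0,0,0,0.1366],
    [0.024,0,0,0,0,0,0.1366],
    [0.024,0,0,0,0,0,0.1366],
    [0.024,0,0,0,0,0,0.1366],
    [0.024,0,0,0,0,0,0.1366],
    [0.024,0,0,0,0,0,0.1366]
  ],
  "force": 20
}}

```text
time: 1.95
eef_pos: [0.151, 0.5028, 0.4047]
tcp_rot: [0.739, 0.674, 0.0, -0.0]
force: [0.4, 0.6, 0.5]
width: 0.267
grasp_force: 0.0
```

Request:
{"op": "play_rows", "data": {
  "rows": [
    [0.024,-0.0385,0.027,0,0,0,0],
    [0.024,-0.0385,0.027,0,0,0,0],
    [0.024,-0.0385,0.027,0,0,0,0],
    [0.024,-0.0385,0.027,0,0,0,0],
    [0.024,-0.0385,0.027,0,0,0,0],
    [0.024,-0.0385,0.027,0,0,0,0],
    [0.024,-0.0385,0.027,0,0,0,0],
    [0.024,-0.0385,0.027,0,0,0,0],
    [0.024,-0.0385,0.027,0,0,0,0],
    [0.024,-0.0385,0.027,0,0,0,0],
    [0.024,-0.0385,0.027,0,0,0,0],
    [0.024,-0.0385,0.027,0,0,0,0]
  ]
}}

```text
time: 3.15
eef_pos: [0.4342, 0.0124, 0.405]
tcp_rot: [0.737, 0.676, 0.0, 0.0]
force: [0.9, -0.0, 0.8]
width: 0.26
grasp_force: 0.0
```

Request:
{"op": "play_rows", "data": {
  "rows": [
    [0.024,-0.0385,0.027,0.007,0,0,0],
    [0.024,-0.0385,0.027,0.007,0,0,0],
    [0.024,-0.0385,0.027,0.007,0,0,0],
    [0.024,-0.0385,0.027,0.007,0,0,0],
    [0.024,-0.0385,0.027,0.007,0,0,0],
    [0.024,-0.0385,0.027,0.007,0,0,0],
    [0.024,0,0,0,0,0,0],
    [0.024,0,0,0,0,0,0]
  ]
}}

```text
time: 3.95
eef_pos: [0.575, -0.2306, 0.3615]
tcp_rot: [0.738, 0.675, -0.0, -0.001]
force: [-0.7, -0.3, -0.3]
width: 0.261
grasp_force: 0.0
```

```bash
python3 - <<'E'
from h import *
np.set_printoptions(precision=4,suppress=True)
plan([.571,-.226,.20],86)
o,im=snap('wrist','w1')
for l in['cabinet_drawer0_handle','cabinet']: print(l,[(np.round(d['point'],3),round(d['conf'],2)) for d in ctrl.look_for(l,'wrist')[:2]])
E
```

```text
t 3.95 pos [ 0.575  -0.2306  0.3615] yaw 84.93 TURN rad [-0.0017 -0.0012 -0.0187] SHIFT [ 0.0043 -0.0043  0.0023] F [-0.7 -0.3 -0.3] w 0.02398131390135588 g 0.0
cabinet_drawer0_handle [(array([ 0.611, -0.201,  0.061]), 0.73)]
cabinet [(array([ 0.709, -0.2  ,  0.077]), 0.64)]
```

View pics/w1.png

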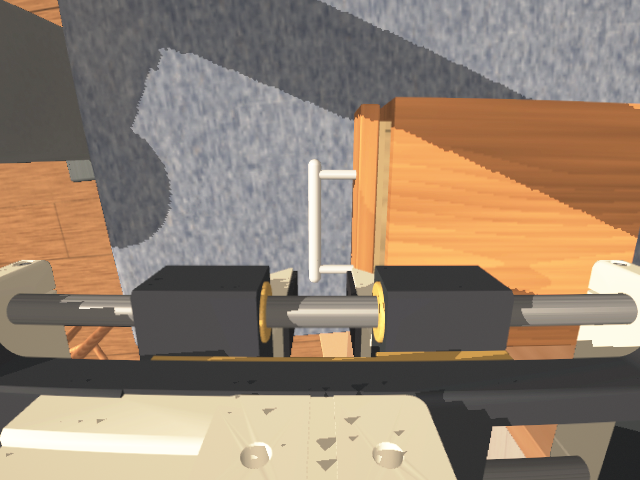

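The wrist view shows the handle bar from (314,160) to (315,281). It is nearly parallel to the image columns, so the tool's yaw already matches.

```bash
python3 - <<'E'
from h import *
np.set_printoptions(precision=4,suppress=True)
o=ctrl.get_obs()
P=ray('wrist',[[314,160],[315,281]],.045,o);d=P[0]-P[1];print(P,P.mean(0),np.linalg.norm(d),np.degrees(np.arctan2(d[1],d[0])))
plan([*P.mean(0)[:2],.050],84.9)
E
```

```text
[[ 0.5715 -0.1694  0.045 ]
 [ 0.5625 -0.2786  0.045 ]] [ 0.567 -0.224  0.045] 0.10957151815166259 85.25490169169511
t 4.1 pos [ 0.5747 -0.2286  0.3633] yaw 85.07 TURN rad [ 0.0003 -0.0002  0.0031] SHIFT [ 0.0039 -0.008   0.1541] F [ 0.1 -0.5  0.7] w 0.023931387801454998 g 0.0
```

Request:
{"op": "play_rows", "data": {
  "rows": [
    [0.024,0.004,-0.008,0,0,0,0],
    [0.024,0,0,0.03,0,0,0],
    [0.024,0,0,0.03,0,0,0],
    [0.024,0,0,0.03,0,0,0],
    [0.024,0,0,0.03,0,0,0],
    [0.024,0,0,0.02,0,0,0],
    [0.024,0,0,0.014,0,0,0],
    [0.0,0,0,0,0,0,0],
    [0,0,0,0,0,0,0],
    [0,0,0,0,0,0,0],
    [0,0,0,0,0,0,0]
  ],
  "force": 20
}}

```text
time: 5.2
eef_pos: [0.5677, -0.225, 0.21]
tcp_rot: [0.737, 0.676, 0.001, 0.001]
force: [0.3, 1.4, 1.7]
width: 0.114
grasp_force: 20.0
```

Request:
{"op": "play_rows", "data": {
  "rows": [
    [0,0,-0.006,0,0,0,0],
    [0,0,-0.012,0,0,0,0],
    [0,0,-0.016,0,0,0,0],
    [0,0,-0.018,0,0,0,0],
    [0,0,-0.018,0,0,0,0],
    [0,0,-0.018,0,0,0,0],
    [0,0,-0.018,0,0,0,0],
    [0,0,-0.018,0,0,0,0],
    [0,0,-0.016,0,0,0,0],
    [0,0,-0.012,0,0,0,0],
    [0,0,-0.006,0,0,0,0],
    [0,0,-0.004,0,0,0,0]
  ]
}}

```text
time: 6.4
eef_pos: [0.4053, -0.2103, 0.2098]
tcp_rot: [0.737, 0.675, 0.001, 0.0]
force: [2.2, 7.9, 7.7]
width: 0.113
grasp_force: 20.0
```

Request:
{"op": "play_rows", "data": {
  "rows": [
    [0,0,-0.003,0,0,0,0],
    [0,0,-0.003,0,0,0,0],
    [0,0,-0.002,0,0,0,0],
    [0,0,-0.002,0,0,0,0],
    [0,0,0,0,0,0,0]
  ]
}}

```text
time: 6.9
eef_pos: [0.4001, -0.2097, 0.21]
tcp_rot: [0.738, 0.675, 0.004, 0.006]
force: [31.2, 16.8, -10.4]
width: 0.11
grasp_force: 20.0
```

Request:
{"op": "play_rows", "data": {
  "rows": [
    [0,0,0.003,0,0,0,0],
    [0.024,0,0,0,0,0,0],
    [0.024,0,0,0,0,0,0],
    [0.024,0,0,-0.02,0,0,0],
    [0.024,0,0,-0.04,0,0,0],
    [0.06,0,0,-0.04,0,0,0],
    [0.09,0,0.03,-0.04,0,0,0],
    [0.09,0.01,0.04,-0.01,0,0,0],
    [0.09,0.01,0.04,0,0,0,0],
    [0.09,0,0,0,0,0,0],
    [0.09,0,0,0,0,0,0]
  ]
}}

```text
time: 8.0
eef_pos: [0.5101, -0.2, 0.3581]
tcp_rot: [0.737, 0.676, -0.001, -0.001]
force: [-0.4, -0.1, -1.0]
width: 0.736
grasp_force: 0.0
```

```bash
python3 - <<'E'
from h import *
np.set_printoptions(precision=4,suppress=True)
plan([.51,-.21,.20],85.2)
o,im=snap('wrist','w2')
for l in['upper_grip','mould_upper','cabinet_drawer0_handle']: print(l,[(np.round(d['point'],3),round(d['conf'],2)) for d in ctrl.look_for(l,'wrist')[:2]])
import pickle;pickle.dump(o,open('o2.pkl','wb'))
E
```

```text
t 8.0 pos [ 0.5101 -0.2     0.3581] yaw 85.06 TURN rad [-0.0016 -0.0001 -0.0024] SHIFT [-0.01    0.0008 -0.0011] F [-0.4 -0.1 -1. ] w 0.06774866324391311 g 0.0
upper_grip [(array([ 0.538, -0.219,  0.041]), 0.83)]
mould_upper [(array([ 0.54 , -0.221,  0.039]), 0.67)]
cabinet_drawer0_handle [(array([ 0.508, -0.184,  0.022]), 0.87), (array([ 0.539, -0.218,  0.036]), 0.72)]
```

View pics/w2.png

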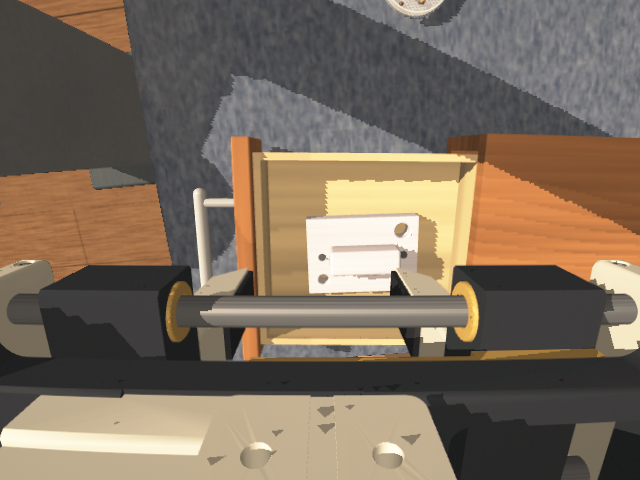

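The drawer is open. The upper half shows its big hole at (400,229), its small hole at (323,279) and its rib along row 262, the right way round for the fit.

```bash
cat > a.py <<'E'
from h import *
import pickle
np.set_printoptions(precision=4,suppress=True)
o=pickle.load(open('o2.pkl','rb'));im=cv2.imread('pics/w2.png')
P=ray('wrist',[[400.5,229],[323,279],[306,218],[417.5,214],[419,291],[309,293.5]],.040,o)
print(P); d=P[0]-P[1]; yw=np.degrees(np.arctan2(d[1],d[0]))-31.43
print(P[:2].mean(0),np.linalg.norm(d),yw, P[2:].mean(0), [np.degrees(np.arctan2(*(P[a]-P[b])[1::-1])) for a,b in((3,2),(4,5))])
q=ray('wrist',[[331,247],[399,245]],.064,o);print('rib',q)
plan([*P[:2].mean(0)[:2],.13],yw+180)
E
python3 a.py
```

```text
[[ 0.5778 -0.2072  0.04  ]
 [ 0.5049 -0.2485  0.04  ]
 [ 0.4948 -0.19    0.04  ]
 [ 0.5933 -0.1948  0.04  ]
 [ 0.5936 -0.2683  0.04  ]
 [ 0.4906 -0.2618  0.04  ]]
[ 0.5413 -0.2278  0.04  ] 0.08389352993889537 -1.897622127652788 [ 0.543  -0.2288  0.04  ] [np.float64(-2.7913889671410064), np.float64(-3.615832655607487)]
rib [[ 0.5146 -0.2117  0.064 ]
 [ 0.571  -0.2148  0.064 ]]
t 8.2 pos [ 0.5093 -0.2004  0.3587] yaw 84.96 TURN rad [-0.0005 -0.0008 -1.6256] SHIFT [-0.0329 -0.0264  0.0695] F [0.5 0.3 1.2] w 0.08350261853000318 g 0.0
```

Request:
{"op": "play_rows", "data": {
  "rows": [
    [0.05,0,0,0,0,0,-0.1338],
    [0.05,0,0,0,0,0,-0.1338],
    [0.05,0,0,0,0,0,-0.1338],
    [0.05,0,0,0,0,0,-0.1338],
    [0.05,0,0,0,0,0,-0.1338],
    [0.05,0,0,0,0,0,-0.1338],
    [0.05,0,0,0,0,0,-0.1338],
    [0.05,0,0,0,0,0,-0.1338],
    [0.05,0,0,0,0,0,-0.1338],
    [0.05,0,0,0,0,0,-0.1338],
    [0.05,0,0,0,0,0,-0.1338],
    [0.05,0,0,0,0,0,-0.1338]
  ]
}}

```text
time: 9.4
eef_pos: [0.5095, -0.2004, 0.3589]
tcp_rot: [0.024, 1.0, 0.0, -0.0]
force: [-0.2, -0.7, 0.2]
width: 0.543
grasp_force: 0.0
```

Request:
{"op": "play_rows", "data": {
  "rows": [
    [0.05,-0.0164,-0.013,0.03,0,0,0],
    [0.05,-0.0164,-0.013,0.035,0,0,0],
    [0.05,0,0,0,0,0,0],
    [0.05,0,0,0,0,0,0]
  ]
}}

```text
time: 9.8
eef_pos: [0.541, -0.2279, 0.2935]
tcp_rot: [0.027, 1.0, 0.001, -0.001]
force: [0.3, 0.3, 0.0]
width: 0.542
grasp_force: 0.0
```

```bash
python3 - <<'E'
from h import *
np.set_printoptions(precision=4,suppress=True)
o,im=snap('wrist','w3')
plan([.542,-.228,.062],177)
print(proj('wrist',[[.5778,-.2072,.04],[.505,-.2485,.04]],o))
import pickle;pickle.dump(o,open('o3.pkl','wb'))
E
```

```text
t 9.85 pos [ 0.5412 -0.2278  0.2947] yaw 176.97 TURN rad [-0.      0.0003 -0.0005] SHIFT [-0.0008 -0.0002  0.0735] F [-0.1 -0.2  1.3] w 0.05028037582127017 g 0.0
[[352.0857 296.9985]
 [288.4627 201.4966]]
```

View pics/w3.png

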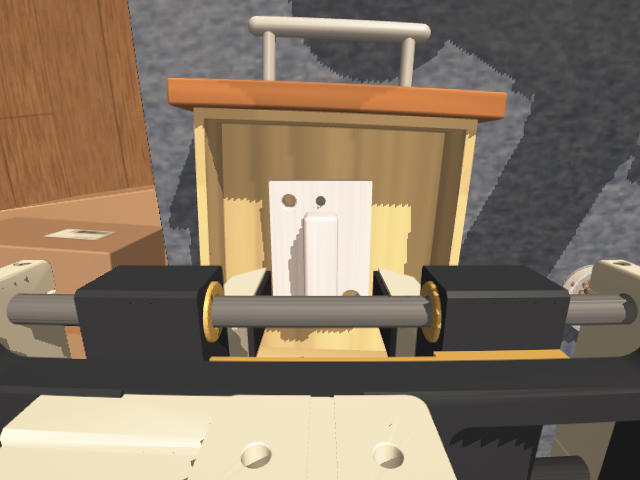

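The small hole is at (289,201), matching the prediction, and the rib is upright and centred at column 321. I'll descend and grip.

Request:
{"op": "play_rows", "data": {
  "rows": [
    [0.05,-0.001,0,0.03,0,0,0],
    [0.05,0,0,0.025,0,0,0],
    [0.05,0,0,0.0135,0,0,0],
    [0.05,0,0,0.005,0,0,0],
    [0,0,0,0,0,0,0],
    [0,0,0,0,0,0,0],
    [0,0,0,0,0,0,0],
    [0,0,0,0,0,0,0]
  ],
  "force": 45
}}

```text
time: 10.65
eef_pos: [0.5429, -0.228, 0.2211]
tcp_rot: [0.026, 1.0, -0.0, 0.001]
force: [-0.7, -4.6, 3.1]
width: 0.243
grasp_force: 2.5
```

Request:
{"op": "play_rows", "data": {
  "rows": [
    [0,0,0,0,0,0,0],
    [0,0,0,-0.005,0,0,0],
    [0,0,0,-0.015,0,0,0],
    [0,0,0,-0.03,0,0,0],
    [0,0,0,-0.04,0,0,0],
    [0,0,0,-0.04,0,0,0],
    [0,0,0,-0.01,0,0,0],
    [0,0,0,0,0,0,0],
    [0,0,0,0,0,0,0]
  ]
}}

```text
time: 11.55
eef_pos: [0.5422, -0.2275, 0.3581]
tcp_rot: [0.026, 1.0, 0.001, -0.002]
force: [-0.3, 0.0, -4.8]
width: 0.233
grasp_force: 45.0
```

```bash
python3 - <<'E'
from h import *
print([round(x,3) for x in ctrl.get_obs()['q']])
# camera looks toward -tool x; stand so lower half lies ahead of the bar
plan([.434,.087,.20],165)
E
```

```text
[np.float64(-0.528), np.float64(0.496), np.float64(1.413), np.float64(0.0), np.float64(1.236), np.float64(-2.046)]
t 11.55 pos [ 0.5422 -0.2275  0.3581] yaw 177.01 TURN rad [ 0.0015 -0.0035  0.2096] SHIFT [ 0.1859  0.2758 -0.0011] F [-0.3  0.  -4.8] w 0.021472962341696242 g 44.99858915805817
```

Request:
{"op": "play_rows", "data": {
  "rows": [
    [0,0,0,0,0,0,0.105],
    [0,0,0,0,0,0,0.105],
    [0,0.0135,0.046,0,0,0,0],
    [0,0.0135,0.046,0,0,0,0],
    [0,0.0135,0.046,0,0,0,0],
    [0,0.0135,0.046,0,0,0,0],
    [0,0.0135,0.046,0,0,0,0],
    [0,0.0135,0.046,0,0,0,0],
    [0,0,0,0,0,0,0],
    [0,0,0,0,0,0,0],
    [0,0,0,0,0,0,0]
  ]
}}

```text
time: 12.65
eef_pos: [0.5359, 0.059, 0.3587]
tcp_rot: [0.131, 0.991, -0.0, -0.001]
force: [-0.2, -0.6, -3.5]
width: 0.234
grasp_force: 45.0
```

```bash
python3 - <<'E'
from h import *
np.set_printoptions(precision=4,suppress=True)
plan([.434,.087,.20],165)
o,im=snap('wrist','w4')
import pickle;pickle.dump(o,open('o4.pkl','wb'))
print(o['eef_pos'],ctrl.get_obs()['eef_pos'])
cv2.imwrite('pics/w4c.png',cv2.resize(im[60:260,220:480],None,fx=3,fy=3,interpolation=2))
E
```

```text
t 12.65 pos [0.5359 0.059  0.3587] yaw 164.95 TURN rad [-0.001  -0.0025 -0.0009] SHIFT [ 0.1057  0.0007 -0.0005] F [-0.2 -0.6 -3.5] w 0.021559459709892485 g 44.998483657836914
[0.5359 0.059  0.3587] [0.536  0.0586 0.3591]
```

View pics/w4c.png

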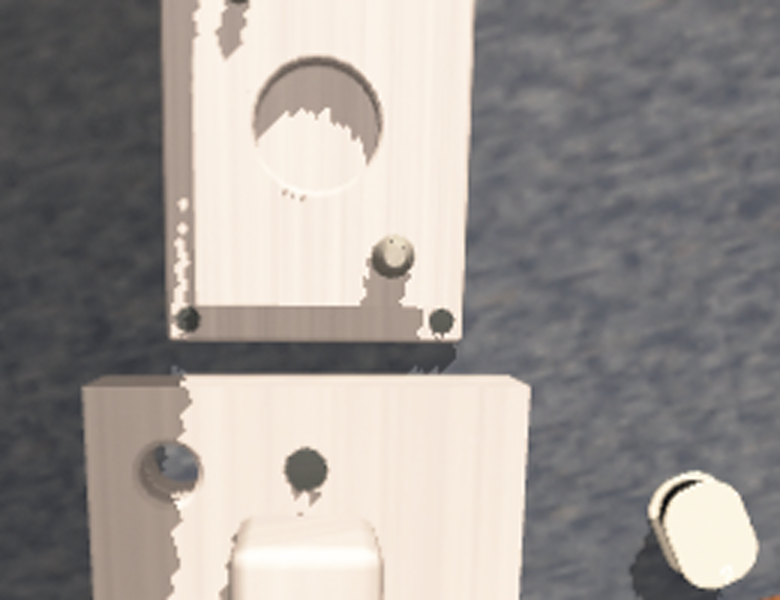

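The crop shows, in picture pixels:
- The lower pocket at about (326,102).
- The big dowel at about (351,144).
- The small dowel near (299,58).
- In hand, the plate's small hole at about (277,217).

I'll take one sharper crop.

```bash
python3 - <<'E'
from h import *
im=cv2.imread('pics/w4.png')
a=cv2.resize(im[20:165,265:390],None,fx=4,fy=4,interpolation=2)
b=cv2.resize(im[180:240,245:320],None,fx=4,fy=4,interpolation=2)
C=np.zeros((580,800,3),np.uint8);C[:580,:500]=a;C[:240,500:]=b
cv2.imwrite('pics/w4d.png',C)
E
```

```text
(no output)
```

View pics/w4d.png

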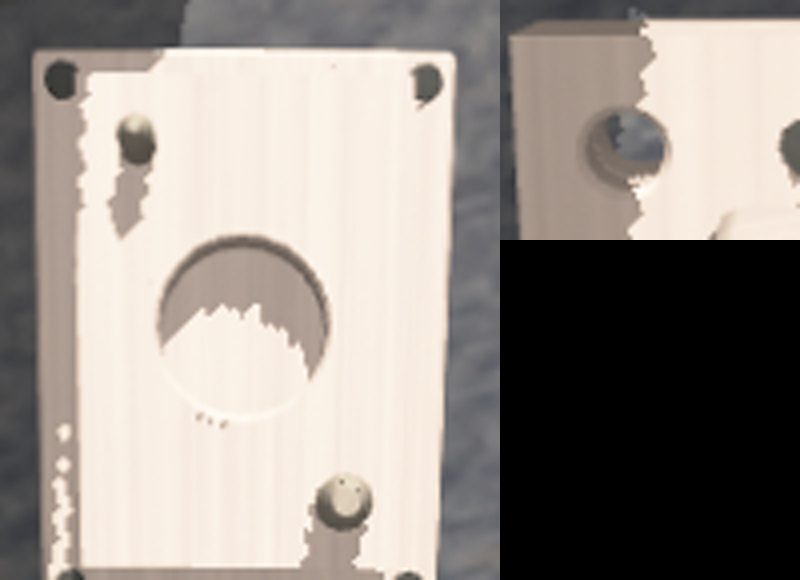

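```bash
cat > b.py <<'E'
from h import *
import pickle
np.set_printoptions(precision=4,suppress=True)
o=pickle.load(open('o4.pkl','rb'))
T=R.from_quat(o['tcp_rot']);t=lambda P:T.inv().apply(P-o['eef_pos'])
c=ray('wrist',[[325.6,101.9]],.030,o)
f=ray('wrist',[[280,39.4],[371.4,40.6],[282.3,166.3],[366.7,166.7]],.008,o)
dw=ray('wrist',[[351.4,143.6],[298.6,51.6]],.044,o)
a=lambda d:np.degrees(np.arctan2(d[1],d[0]))
print('pocket',c,t(c)); print('feet',f[:,:2].ravel(),f.mean(0),t(f).mean(0),a(f[2]-f[0]),a(f[3]-f[1]))
print('dow',dw[:,:2].ravel(),dw.mean(0),t(dw).mean(0),np.linalg.norm(dw[0]-dw[1]),a(dw[0]-dw[1])-31.43)
zt=o['eef_pos'][2]-.181
h=ray('wrist',[[275.6,216.6],[310,188.5]],zt,o);print('hole,edge in tool',t(h))
plan([.434,.087,.2],165)
E
python3 b.py
```

```text
pocket [[0.4308 0.09   0.03  ]] [[0.1087 0.0029 0.329 ]]
feet [0.3666 0.0657 0.3885 0.1433 0.4731 0.0364 0.4942 0.1136] [0.4306 0.0897 0.008 ] [0.1088 0.0027 0.351 ] -15.347094436898093 -15.663404488834656
dow [0.4699 0.1016 0.3904 0.0785] [0.4302 0.0901 0.044 ] [0.1094 0.0028 0.315 ] 0.08284392463166401 -15.23639967450783
hole,edge in tool [[ 0.0374 -0.0223  0.1811]
 [ 0.0508 -0.0058  0.1811]]
t 12.7 pos [0.536  0.0586 0.3591] yaw 164.89 TURN rad [-0.0007 -0.0019 -0.0018] SHIFT [ 0.1059  0.001  -0.0001] F [-0.8 -0.1 -3.8] w 0.021913160841804176 g 44.99844253063202
```

Request:
{"op": "play_rows", "data": {
  "rows": [
    [0,0.036,0.0007,0,0,0,0.006],
    [0,0.036,0.0007,0.01,0,0,0],
    [0,0.036,0.0007,0.03,0,0,0],
    [0,0,0,0.03,0,0,0],
    [0,0,0,0.02,0,0,0],
    [0,0,0,0.012,0,0,0],
    [0,0,0,0,0,0,0],
    [0,0,0,0,0,0,0],
    [0,0,0,0,0,0,0]
  ]
}}

```text
time: 13.6
eef_pos: [0.4329, 0.0897, 0.2589]
tcp_rot: [0.134, 0.991, 0.0, 0.001]
force: [-0.4, 0.4, -4.2]
width: 0.235
grasp_force: 45.0
```

```bash
python3 - <<'E'
from h import *
plan([.4317,.0896,.084],164.6)
for i in range(4):
    ctrl.get_image('side'); plan([.4317,.0896,.084],164.6)
E
```

```text
t 13.6 pos [0.4329 0.0897 0.2589] yaw 164.57 TURN rad [ 0.0005  0.0015 -0.0005] SHIFT [ 0.0011 -0.0004  0.0157] F [-0.4  0.4 -4.2] w 0.021594267703445174 g 44.99861776828766
t 13.65 pos [0.4328 0.0899 0.259 ] yaw 164.59 TURN rad [ 0.0006  0.0016 -0.0002] SHIFT [ 0.001  -0.0005  0.0158] F [-0.2 -0.9 -3.7] w 0.021536190478520303 g 44.998642802238464
t 13.7 pos [0.4327 0.09   0.2589] yaw 164.61 TURN rad [0.0006 0.0016 0.0001] SHIFT [ 0.0009 -0.0006  0.0157] F [ 0.1 -0.3 -3.6] w 0.021664390488199115 g 44.99854803085327
t 13.75 pos [0.4326 0.0901 0.2589] yaw 164.62 TURN rad [0.0005 0.0013 0.0003] SHIFT [ 0.0007 -0.0007  0.0157] F [-0.1  0.1 -4. ] w 0.021690621294422785 g 44.99853730201721
t 13.8 pos [0.4325 0.0902 0.2588] yaw 164.63 TURN rad [0.0004 0.0011 0.0005] SHIFT [ 0.0006 -0.0008  0.0156] F [-0.2  0.5 -4.3] w 0.02197552735718102 g 44.99860346317291
```

Request:
{"op": "play_rows", "data": {
  "rows": [
    [0,0.0005,-0.0004,0.006,0,0,0],
    [0,0,0,0.006,0,0,0],
    [0,0,0,0.003,0,0,0],
    [0,0,0,0.002,0,0,0],
    [0,0,0,0.001,0,0,0],
    [0,0,0,0,0,0,0]
  ]
}}

```text
time: 14.4
eef_pos: [0.4318, 0.09, 0.2401]
tcp_rot: [0.134, 0.991, 0.0, -0.0]
force: [-0.5, 0.4, -3.0]
width: 0.234
grasp_force: 45.0
```

Request:
{"op": "play_rows", "data": {
  "rows": [
    [0,0,0,0.001,0,0,0],
    [0,0,0,0.001,0,0,0],
    [0,0,0,0.001,0,0,0],
    [0,0,0,0.001,0,0,0],
    [0,0,0,0,0,0,0]
  ]
}}

```text
time: 14.9
eef_pos: [0.4317, 0.09, 0.2361]
tcp_rot: [0.134, 0.991, 0.0, -0.0]
force: [0.3, 0.6, -3.5]
width: 0.233
grasp_force: 45.0
```

Request:
{"op": "play_rows", "data": {
  "rows": [
    [0,0,0,0.001,0,0,0],
    [0,0,0,0.001,0,0,0],
    [0,0,0,0.001,0,0,0],
    [0,0,0,0.001,0,0,0],
    [0,0,0,0,0,0,0]
  ]
}}

```text
time: 15.4
eef_pos: [0.4317, 0.09, 0.2321]
tcp_rot: [0.134, 0.991, 0.0, -0.0]
force: [0.2, 0.4, -4.3]
width: 0.237
grasp_force: 45.0
```

Free so far, with the seat expected at about 0.229.

Request:
{"op": "play_rows", "data": {
  "rows": [
    [0,0,0,0.001,0,0,0],
    [0,0,0,0.001,0,0,0],
    [0,0,0,0.0005,0,0,0],
    [0,0,0,0,0,0,0],
    [0,0,0,0,0,0,0]
  ]
}}

```text
time: 15.9
eef_pos: [0.4318, 0.09, 0.2297]
tcp_rot: [0.134, 0.991, 0.0, 0.0]
force: [1.0, -0.2, -3.6]
width: 0.239
grasp_force: 45.0
```

Request:
{"op": "play_rows", "data": {
  "rows": [
    [0,0,0,0.0005,0,0,0],
    [0,0,0,0.0005,0,0,0],
    [0,0,0,0,0,0,0],
    [0,0,0,0,0,0,0]
  ]
}}

```text
time: 16.3
eef_pos: [0.4318, 0.09, 0.2291]
tcp_rot: [0.134, 0.991, 0.0, 0.0]
force: [-2.2, 0.1, 4.4]
width: 0.238
grasp_force: 45.0
```

Request:
{"op": "play_rows", "data": {
  "rows": [
    [0,0,0,0.0004,0,0,0],
    [0,0,0,0,0,0,0],
    [0,0,0,0,0,0,0]
  ]
}}

```text
time: 16.6
eef_pos: [0.4317, 0.09, 0.2291]
tcp_rot: [0.134, 0.991, 0.0, 0.0]
force: [-3.9, 0.4, 10.2]
width: 0.234
grasp_force: 45.0
```

```bash
python3 - <<'E'
from h import *
for i in range(6):
    o=ctrl.get_obs();print(np.round(o['force'],1),np.round(o['wrist_torque'],2),np.round(o['eef_pos'],4));im=ctrl.get_image('side')
cv2.imwrite('pics/end.png',np.hstack([cv2.resize(im[215:300,200:360],None,fx=5,fy=5,interpolation=2)]))
E
```

```text
[-3.9  0.4 10.2] [-0.08  0.6  -0.06] [0.4317 0.09   0.2291]
[-4.2  0.6 10.6] [-0.08  0.65 -0.04] [0.4317 0.09   0.2291]
[-4.4 -0.2 10.5] [-0.09  0.6   0.01] [0.4317 0.09   0.2291]
[-4.7  1.1 10.8] [-0.08  0.65 -0.01] [0.4317 0.09   0.2291]
[-3.8 -0.6 10.5] [-0.07  0.68  0.01] [0.4317 0.09   0.2291]
[-4.3  0.5 10. ] [-0.05  0.64 -0.04] [0.4317 0.09   0.2291]
```

View pics/end.png

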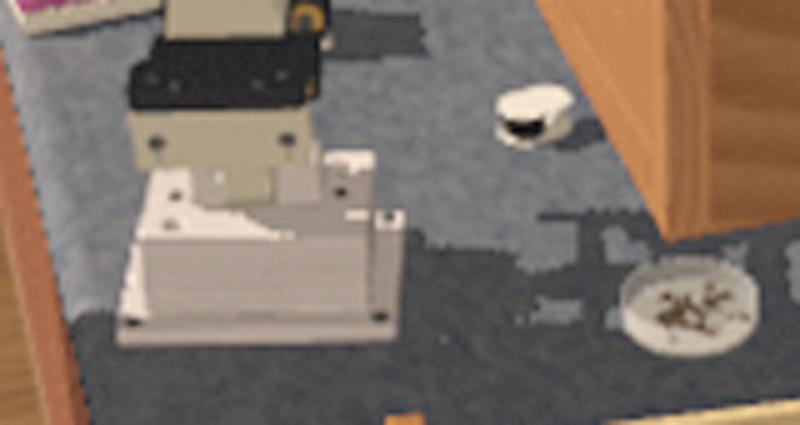

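The side view shows the upper half flush on the lower, with no gap line between them. The press force is about 14–15 N, so I'm handing in.

```bash
python3 -c "
from rig import ctrl
print(ctrl.finish_job())"
```

```text
the job is handed in; nothing more can be done
None
```

The job is handed in at about 17 s on the robot's clock; `finish_job` returned no verdict. I pulled the drawer to its stop and left it open. The upper half went down over the dowels without resistance until its faces met at the expected height, and it is still held by the rib, pressed at about 14–15 N.

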